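# Square a bearing housing in the locating fixture

## Task

Get the aluminium bearing housing ready for measuring, by pushing only: push it along the table until its long side lies flat against the long rail, then push the sliding stop along that rail until the housing is trapped snugly between the sliding stop and the fixed end stop, still flat against the rail. Never lift or tip the housing off the table, leave everything else on the table where it is, and finish with the hand clear.

Things in the scene. Friction and masses are not known exactly. Their poses are not given: they have to be found in the camera images.
- housing: loose aluminium bearing housing, about 0.45 kg: rectangular foot 46 (own x) x 110 (own y) x 18 mm high, round-topped bearing body 42 x 56 mm on its middle, 68 mm high overall, bore along own x; same look turned half round. Origin: centre of its underside, z up. It starts 100 to 150 mm on the robot's side of the long rail, its long side turned up to 0.35 rad from it
- fixture: fixed L of two steel bars 22 mm high. Origin on the table on the long rail's inner face; x through the rail away from the robot, y along it to the end stop, z up. Long rail: x 0 to 20, y -220 to 180 mm, inner face at x = 0. End stop: x -80 to 0, y 160 to 180 mm, its face at y = 160 mm. Housing squarely in the corner: its origin at x = -23, y = 105 mm
- stop (a joint): sliding stop: dark steel carriage astride the long rail, black thumb knob on top, 60 mm high. Slides to fixture +y, value in m, 0 to 0.19; starts at 0 to 0.05. Front face (fixture x -44 to -2 mm, 2 to 34 mm above the table) at y = -130 mm + value; carriage 36 mm long along y. Touches a housing in the corner at 0.180. Friction 2.5 N; stays where it is left
- stop_back (a point): middle of the flat back face of the sliding stop's inner part, the place to push towards the fixture's +y: 16 mm above the table, at fixture x = -23 mm, 36 mm behind its front face
- ring_gauge: bystander: plain steel ring lying flat, 64 mm across, 22 mm high; origin centre of underside
- flange: bystander: turned aluminium flange, round foot 68 mm across, round hub, 50 mm high; origin centre of underside
- v_block: bystander: dark steel vee block 50 x 60 x 42 mm high; origin centre of underside
- ball_standard: bystander: white ball of 25 mm on a thin stem on a round 54 mm foot, 89 mm high; origin centre of underside
- setup_block: bystander: plain steel rectangular block 50 x 75 x 25 mm high with holes in its top; origin centre of underside
- caliper: bystander: digital caliper lying flat, 210 mm long (own x), 13 mm high at most; origin under its beam
- driver: bystander: black-handled screwdriver lying on the table; origin under it
There are look-alikes about, which are no part of the job. What is shaped like the housing but pink or purple is not meant.

How it is judged:
By the outcome, as a careful person would: the job done as asked, in the order asked, and still so for the second after the job is handed in, with the robot touching nothing.
It also fails if it takes over 54 s, if anything falls off the work surface, if the arm or the gripper's body presses on something with over 40 N, if the wrist force passes 120 N, or if a joint passes its speed limit or range.

## Robot

A 7-joint arm with a two-finger parallel gripper is mounted at the origin on the work surface. World frame = base frame: x ahead of the robot, y to its left, z up, the work surface at z = 0. Lengths are in m, angles in rad, forces in N, time in s.
With the tool pointing down it reaches from about 0.35 to 0.9 m from the base axis. Payload 8.1 kg.
Tool frame: the origin (TCP) lies midway between the tips of the shut fingers; the grasp point (between the pads) lies 19 mm behind it; z points along the fingers, y is the line along which they close (so a half turn about z gives the same grasp; the last joint's range is limited). The gripper opens to 92 mm and grips with 3 to 60 N. Pads are 19 mm wide; open, the fingers measure 130 mm over their backs; the gripper's body (75 mm by 190 mm) begins 47 mm behind the grasp point.
Start: joints at [-1.394, 0.434, 0.025, 1.573, -0.012, 1.134, -0.075], TCP at [0.173, 0.601, 0.227] pointing down, gripper open.
Joint ranges: [-2.62, 2.62], [-0.44, 2.09], [-1.27, 1.32], [0.08, 2.57], [-1.32, 4.46], [0.12, 2], [-2.74, 2.74]. Speed limits (rad/s): [2.22, 2.22, 3.01, 3.01, 3.14, 3.14, 3.14].

## Interface

Orientations are given as a rotation vector (axis times angle).
In Python, from cell import arm gives the robot as it stands.
- The arm moves only by the tool move_arm, never from a script. Its argument "motion" is a list of rows, each an object of numbers: "tx", "ty", "tz": the shift along the tool's x, y, z normalised to -1 to 1, where 1 is 1000 mm; "twist": the turn about the tool's z normalised to -1 to 1, where 1 is pi/2 rad. In form: [{"tx": .., "ty": .., "tz": .., "twist": ..}, ...]. A call has 1 to 12 rows; each row shifts and turns the commanded pose from where the row before left it, along the tool's axes as they then stand; what a row does not reach is not made up. A row lasts 1/10 s, in which the tool goes at most 50 mm and 8.59 degrees, less where a joint would pass 70% of its speed; a pose out of reach is approached as far as the arm can. A call with a number of a shift or a turn outside -1 to 1 is refused whole. A call with a gripper value outside its range is refused whole. "gripper" is the gripper's target within -1 to 1 (shut at 1, half-way at 0, fully open at -1), set as the call begins (left out, the last holds). The fingers move at their own pace and stop on an object; "squeeze" is the grip in N (left out, the last holds). Time passes only in rows, so rows that do not move let the fingers close. It gives the time, the measured TCP pose, the force, the opening and the grip force at its end, in the units of the state.
- arm.observe(): the state, without advancing time (a new reading comes with each control period).
- arm.get_image(name): name is "scene" or "top" or "wrist"; returns the picture (384x512x3 uint8, red, green, blue); there is no depth.
- arm.calibration(name): a dict with "K" (3x3 intrinsics, pixels), "T" (4x4, takes a point from camera to world coordinates). Camera axes: x right, y down, z forward; pixel columns grow to the right and rows downward; lengths in m; the calibration is good to about 2 mm. The wrist camera is an equidistant fisheye: a pixel r from the principal point sees the ray r / f radians off the axis. A picture is of the moment at which its call begins: read the wrist's pose just before it. calibration takes no time and is no camera call; for the wrist camera it gives the pose at the moment of the call.
- arm.sign_off(): hands the job in; it is judged then, once.
Trained networks look in the newest picture that a camera, given by its name, has taken for a name from the list of things; names that differ only in an ending like _2 or _b are one class to them, and where a whole thing is asked for, a point or a joint stands for the part that bears it (a point fixed in the world has none). Each returns a list of dicts, best first, with "conf" (0 to 1); they miss things now and then, are a little off and sometimes report something else, mostly with a low value. They report only what shows in the picture. A call takes as long as a camera call. They do not tell look-alikes from the thing itself.
- arm.look_for(camera, query): "point" ([column, row] as shares, 0 to 1, of the picture: columns of its width, rows of its height, amid what is visible of it).
- arm.regions_of(camera, query): "region" (384x512 bool, what is visible of it) and "point" ([column, row] as shares, 0 to 1, of the picture: columns of its width, rows of its height, amid what is visible of it).
- arm.place_of(camera, query): "point" ([column, row] as shares, 0 to 1, of the picture: columns of its width, rows of its height: a listed point, or the origin of a listed thing).
The state is a dict: "clock": time; "joints": joint angles; "dq": joint speeds; "joint_efforts": joint torques, N m; "position": TCP position; "ee_rot": TCP orientation; "force": force on the tool from outside, world axes, zero at the start; "ft_torque": the same for the moment, N m; "width": opening from 0.0 (shut) to 1.0 (fully open); "gripper_force": force on a finger pad.
Only numpy, scipy, OpenCV 4.12 (cv2) and the standard library are available. Lean on these libraries where they do the work, as an engineer would, in place of code of your own. Each camera call takes 0.05 s, during which the arm holds its last target. There are 200 camera calls.

## Working session

There is one attempt and no reset: what is moved stays moved. The work goes in short steps, Python scripts to look and compute and a tool call to move; the robot and the scene stay as the last step left them, time stands still between calls to the robot, and variables do not carry over. Pictures are saved under pics/ and viewed, at most 10 in all, crops included, and the job is handed in when it is done.

Besides the shell and the picture viewer there is one more tool, called after ">>>" as name(argument=value, ...) on one line, values as JSON. move_arm: Moves the arm, as the interface text tells. Scaled input: -1 to 1 covers 1000 mm each way for a shift and pi/2 rad each way for a turn. Its arguments: {"type":"object","properties":{"motion":{"type":"array","items":{"type":"object","properties":{"tx":{"type":"number"},"ty":{"type":"number"},"tz":{"type":"number"},"twist":{"type":"number"}}}},"gripper":{"type":"number"},"squeeze":{"type":"number"}},"required":["motion"]}

```bash
mkdir -p pics; ls
cat > h.py <<'E'
import numpy as np, cv2
from cell import arm
def ray(cam,uv):
    c=arm.calibration(cam);K=np.array(c["K"]);T=np.array(c["T"])
    d=np.linalg.inv(K)@np.array([uv[0],uv[1],1.])
    return T[:3,3],T[:3,:3]@d
def at(cam,uv,z):
    o,d=ray(cam,uv);return o+d*(z-o[2])/d[2]
def px(cam,P):
    c=arm.calibration(cam);K=np.array(c["K"]);T=np.linalg.inv(np.array(c["T"]))
    p=K@(T[:3,:3]@np.array(P)+T[:3,3]);return p[:2]/p[2]
def save(cam,name,s=1.5):
    im=arm.get_image(cam);cv2.imwrite("pics/"+name,cv2.resize(im[:,:,::-1],None,fx=s,fy=s));return im
E
python3 - <<'E'
from h import *
for c in("top","scene"):
    save(c,c+"1.png")
    print(np.round(arm.calibration(c)["T"],3).tolist())
    for q in("housing","fixture","stop","stop_back"):
        for r in arm.place_of(c,q)[:3]:
            p=np.array(r["point"])*[512,384];print(c,q,round(r["conf"],2),p.round(1),at(c,p,0.016 if q=="stop_back" else 0).round(3))
s=arm.observe();print(s)
E
```

```text
pics
[[0.002, -0.995, 0.097, 0.489], [-1.0, -0.001, 0.003, 0.046], [-0.002, -0.097, -0.995, 0.918], [0.0, 0.0, 0.0, 1.0]]
top housing 0.95 [286.5 287. ] [ 0.363 -0.022  0.   ]
top housing 0.77 [201.7 297.6] [0.34  0.164 0.   ]
top housing 0.64 [283.5 217. ] [ 0.517 -0.017  0.   ]
top fixture 0.87 [292.3 162.6] [ 0.64  -0.037  0.   ]Traceback (most recent call last):
  File "<stdin>", line 6, in <module>
ValueError: it knows: ball_standard, caliper, driver, fixture, flange, housing, ring_gauge, setup_block, stop_back, v_block
```

Run:
```python
from h import *
for c in("top","scene"):
    save(c,c+"1.png")
    for q in("housing","fixture","stop_back"):
        for r in arm.place_of(c,q)[:3]:
            p=np.array(r["point"])*[512,384];print(c,q,round(r["conf"],2),p.round(1),at(c,p,0.016 if q=="stop_back" else 0).round(3))
s=arm.observe();print(s)
```

```text
top housing 0.91 [202.8 300.1] [0.334 0.162 0.   ]
top housing 0.88 [362.6 301. ] [ 0.333 -0.189  0.   ]
top housing 0.86 [288.2 212.8] [ 0.526 -0.027  0.   ]
top fixture 0.66 [294.  161.6] [ 0.643 -0.041  0.   ]
scene housing 0.87 [228.  214.1] [ 0.518 -0.019  0.   ]
scene housing 0.73 [175.6 187. ] [ 0.349 -0.014  0.   ]
scene housing 0.69 [135.2 232.1] [ 0.342 -0.18   0.   ]
scene fixture 0.58 [267.2 237.6] [ 0.64  -0.031  0.   ]
scene stop_back 0.58 [231.8 278.1] [ 0.622 -0.175  0.016]
{'clock': 0.55, 'joints': array([-1.39356719,  0.43450697,  0.02497417,  1.57322256, -0.01161551,
        1.13396791, -0.07510488]), 'dq': array([-0.00107254,  0.00117066, -0.00066166, -0.00056002,  0.00013389,
       -0.00055918,  0.0002844 ]), 'joint_efforts': array([-7.58135284e-04, -6.67242336e+01,  9.83128622e-01, -3.14638352e+01,
       -6.05977303e-02,  3.31800850e-02,  6.88864270e-05]), 'position': array([0.1726292 , 0.60069793, 0.22672846]), 'ee_rot': array([-4.38234205e-01, -3.11086681e+00, -6.41242650e-05]), 'force': array([ 0.79037192,  0.46413446, -0.3378754 ]), 'ft_torque': array([ 0.0248155 , -0.01749555, -0.0144144 ]), 'gripper_force': 0.0, 'width': 1.001086505306326}
```

View pics/top1.png

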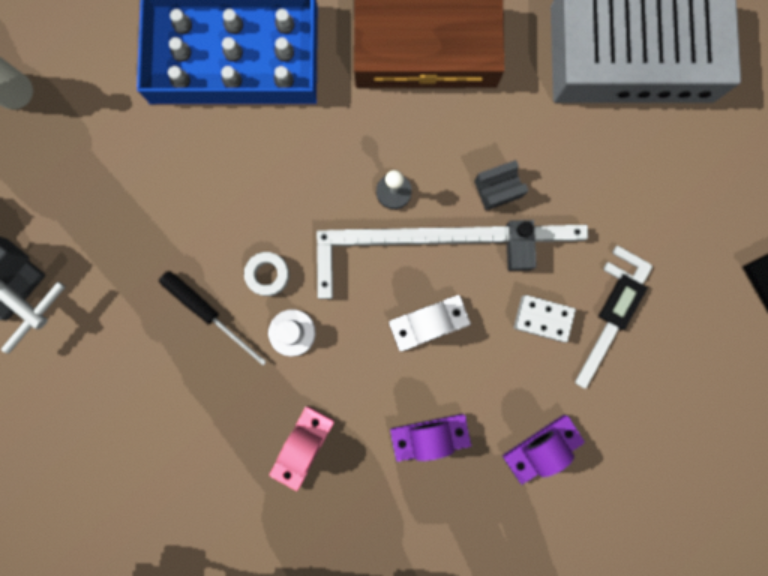

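View pics/scene1.png

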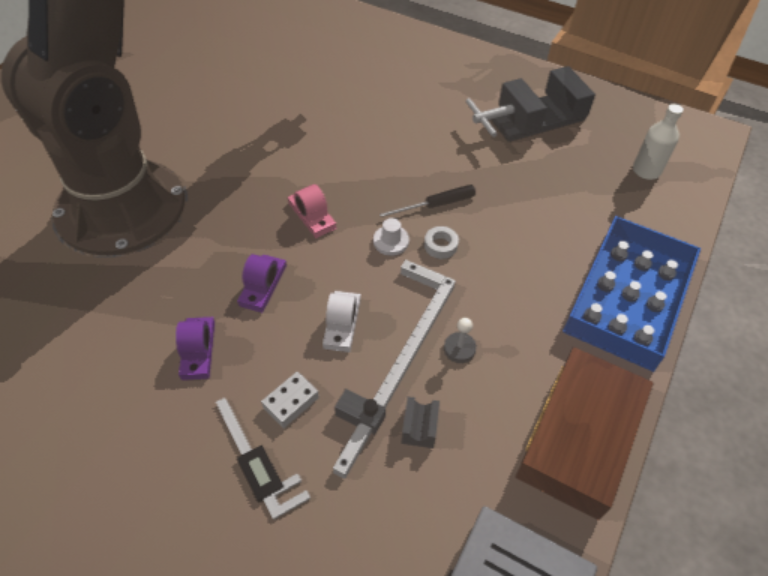

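The aluminium housing is at (430,322) in the top picture. The rail runs from (318,238) to (588,232) with the end stop on the left, and the carriage is at (521,245). The pink and purple look-alikes are nearer the robot. Next I measure edges and holes.

Run:
```python
from h import *
im=arm.get_image("top");g=cv2.cvtColor(im,cv2.COLOR_RGB2GRAY).astype(float)
# rail edges: max gradient subpixel
def edge(prof,sign):
    d=np.convolve(prof,[1,0,-1],'valid')*sign; d=np.clip(d,0,None);i=d.argmax();s=slice(max(i-2,0),i+3);w=d[s];return (np.arange(len(d))[s]*w).sum()/w.sum()+1
for n,lo,hi,sg,z in(("inner",156,170,-1,.022),("outer",146,160,1,.022)):
    P=[]
    for c in range(224,332,3):
        P.append(at("top",(c,lo+edge(g[lo:hi,c],sg)),z)[:2])
    P=np.array(P);k=np.polyfit(P[:,1],P[:,0],1);r=P[:,0]-np.polyval(k,P[:,1]);print(n,k.round(4),r.std().round(4))
# end stop face (right edge) rows 168..194
P=np.array([at("top",(212+edge(g[r,212:230],-1),r),.022)[:2] for r in range(170,194,3)]);print("endface",P.round(4).tolist())
for q,z in(("housing",.018),):
    for r in arm.regions_of("top",q)[:4]:
        m=r["region"].astype(np.uint8);print(q,r["conf"],np.array(r["point"])*[512,384],m.sum(),cv2.minAreaRect(cv2.findNonZero(m)))
cv2.imwrite("pics/crop.png",cv2.resize(im[135:245,200:400,::-1],None,fx=4,fy=4,interpolation=cv2.INTER_CUBIC))
for q in["ring_gauge","flange","v_block","ball_standard","setup_block","caliper","driver"]:
    r=arm.place_of("top",q)
    if r: p=np.array(r[0]["point"])*[512,384];print(q,r[0]["conf"],at("top",p,0).round(3))
```

```text
inner [-0.0234  0.6403] 0.0004
outer [-0.0213  0.6609] 0.0004
endface [[0.6201, 0.1246], [0.6134, 0.1243], [0.6067, 0.1242], [0.6, 0.1242], [0.5933, 0.1237], [0.5867, 0.1236], [0.58, 0.1374], [0.5734, 0.1229]]
housing 0.98 [365.7216 304.0128] 1385 ((362.9615478515625, 301.6922912597656), (30.508512496948242, 52.41917037963867), 56.30992889404297)
housing 0.8 [283.2896 216.8832] 1068 ((285.6780700683594, 214.80824279785156), (21.418529510498047, 50.795860290527344), 69.44395446777344)
housing 0.76 [203.52   298.2912] 1069 ((200.2195281982422, 297.4568786621094), (21.21847915649414, 52.47953414916992), 28.178592681884766)
housing 0.71 [289.4848 288.8064] 1143 ((286.923095703125, 292.1153564453125), (25.691211700439453, 49.22514343261719), 78.69007110595703)
ring_gauge 0.97 [0.592 0.217 0.   ]
flange 0.58 [0.503 0.176 0.   ]
v_block 0.59 [ 0.723 -0.133  0.   ]
ball_standard 0.79 [0.725 0.033 0.   ]
setup_block 0.97 [ 0.518 -0.188  0.   ]
caliper 0.86 [ 0.533 -0.307  0.   ]
```

View pics/crop.png

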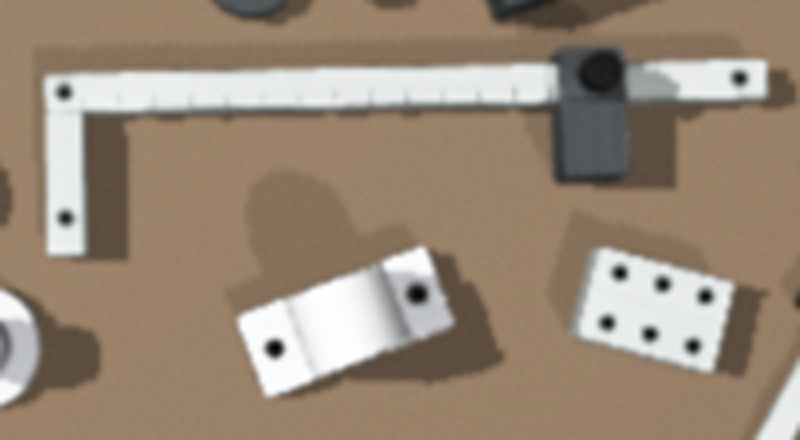

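The crop shows the housing's foot holes at (274,348) and (418,294), the carriage's inner part spanning columns 555–628, and the end stop face at column 85.

```bash
cat >> h.py <<'E'
F0=np.array([0.641,-0.0355]);YF=0.0225
ex=np.array([np.cos(YF),np.sin(YF)]);ey=np.array([-ex[1],ex[0]])
def fx(p): d=np.array(p)[:2]-F0; return np.array([d@ex,d@ey])
def wd(f): return F0+ex*f[0]+ey*f[1]
E
python3 - <<'E'
from h import *
C=lambda u,v,z:at("top",(200+(u+.5)/4-.5,135+(v+.5)/4-.5),z)
a,b=C(274,348,.018),C(418,294,.018);m=(a+b)/2;print("holes",a.round(4),b.round(4),"mid f",fx(m).round(4),"dist",np.linalg.norm(a-b))
d=a-b;print("world yaw of own y from +y",np.arctan2(-d[0],d[1]), m.round(4))
for n,u,v in(("frontinner",558,180),("backinner",627,180)):print(n,fx(C(u,v,.034)).round(4))
for n,u,v in(("end",85,200),("endtip",65,256),("rail far",768,80)):print(n,fx(C(u,v,.022)).round(4))
for n,u,v in(("sb",595,248),("sb",735,283),("sb",715,373),("sb",574,336)):print(n,C(u,v,.025).round(4),fx(C(u,v,.025)).round(4))
from scipy.spatial.transform import Rotation as R
print(R.from_rotvec(arm.observe()["ee_rot"]).as_matrix().round(3), np.round(arm.calibration("wrist")["T"],3).tolist(),arm.observe()["clock"])
E
```

```text
holes [0.5063 0.0185 0.018 ] [ 0.5361 -0.0608  0.018 ] mid f [-0.1194  0.017 ] dist 0.08474014908889563
world yaw of own y from +y 0.35899768146754923 [ 0.5212 -0.0212  0.018 ]
frontinner [-0.0458 -0.0993]
backinner [-0.0466 -0.1368]
end [-0.0499  0.1594]
endtip [-0.0807  0.1708]
rail far [ 0.009  -0.2205]
sb [ 0.5611 -0.1572  0.025 ] [-0.0826 -0.1199]
sb [ 0.542  -0.2333  0.025 ] [-0.1034 -0.1955]
sb [ 0.493 -0.221  0.025] [-0.1521 -0.1821]
sb [ 0.513  -0.1448  0.025 ] [-0.1305 -0.1064]
[[-0.961  0.276  0.   ]
 [ 0.276  0.961  0.   ]
 [-0.     0.    -1.   ]] [[0.277, 0.927, 0.255, 0.103], [0.961, -0.266, -0.075, 0.619], [-0.001, 0.265, -0.964, 0.384], [0.0, 0.0, 0.0, 1.0]] 1.0
```

>>> move_arm(motion=[{"twist": -0.064},{"twist": -0.064},{"twist": -0.064},{"tx": -0.018,"ty": -0.044},{"tx": -0.018,"ty": -0.044},{"tx": -0.018,"ty": -0.044},{"tx": -0.018,"ty": -0.044},{"tx": -0.018,"ty": -0.044},{"tx": -0.018,"ty": -0.044},{"tx": -0.018,"ty": -0.044},{"tx": -0.018,"ty": -0.044},{"tx": -0.018,"ty": -0.044}], gripper=-0.3)

```text
invalid input
```

```bash
cat > st.py <<'E'
from h import *
from scipy.spatial.transform import Rotation as R
s=arm.observe();M=R.from_rotvec(s["ee_rot"]).as_matrix()
print("t",round(s["clock"],2),"f",fx(s["position"]).round(4),"z",s["position"][2].round(4),"ey err",np.arctan2(-M[0,1],M[1,1])-YF,"F",s["force"].round(1),"w",round(s["width"],3),"tz",M[:,2].round(3))
E
python3 st.py
```

```text
t 1.0 f [-0.4539  0.6466] z 0.2268 ey err -0.3023280686051839 F [-1.   0.2  0.3] w 0.997 tz [ 0.  0. -1.]
```

>>> move_arm(motion=[{"tx": 0,"ty": 0,"tz": 0,"twist": -0.064},{"tx": 0,"ty": 0,"tz": 0,"twist": -0.064},{"tx": 0,"ty": 0,"tz": 0,"twist": -0.064},{"tx": -0.018,"ty": -0.044,"tz": 0,"twist": 0},{"tx": -0.018,"ty": -0.044,"tz": 0,"twist": 0},{"tx": -0.018,"ty": -0.044,"tz": 0,"twist": 0},{"tx": -0.018,"ty": -0.044,"tz": 0,"twist": 0},{"tx": -0.018,"ty": -0.044,"tz": 0,"twist": 0},{"tx": -0.018,"ty": -0.044,"tz": 0,"twist": 0},{"tx": -0.018,"ty": -0.044,"tz": 0,"twist": 0},{"tx": -0.018,"ty": -0.044,"tz": 0,"twist": 0},{"tx": -0.018,"ty": -0.044,"tz": 0,"twist": 0}], gripper=-0.3)

```text
clock: 2.2
position: [0.3437, 0.2066, 0.2271]
ee_rot: [-0.034, 3.141, 0.001]
force: [1.5, 0.7, 0.5]
width: 0.649
gripper_force: 0.0
```

```bash
python3 st.py
```

```text
t 2.2 f [-0.2918  0.2487] z 0.2271 ey err -0.0006813990138167733 F [1.5 0.7 0.5] w 0.649 tz [ 0.001  0.001 -1.   ]
```

>>> move_arm(motion=[{"tx": -0.016,"ty": -0.038,"tz": 0,"twist": 0},{"tx": -0.016,"ty": -0.038,"tz": 0,"twist": 0},{"tx": -0.016,"ty": -0.038,"tz": 0,"twist": 0},{"tx": -0.016,"ty": -0.038,"tz": 0,"twist": 0},{"tx": -0.016,"ty": -0.038,"tz": 0,"twist": 0},{"tx": -0.016,"ty": -0.038,"tz": 0,"twist": 0},{"tx": 0,"ty": 0,"tz": 0.035,"twist": 0},{"tx": 0,"ty": 0,"tz": 0.035,"twist": 0},{"tx": 0,"ty": 0,"tz": 0.035,"twist": 0},{"tx": 0,"ty": 0,"tz": 0.035,"twist": 0},{"tx": 0,"ty": 0,"tz": 0.02,"twist": 0}])

```text
clock: 3.3
position: [0.4431, -0.0176, 0.0647]
ee_rot: [0.034, -3.139, 0.001]
force: [-0.5, -0.0, 0.2]
width: 0.649
gripper_force: 0.0
```

```bash
python3 st.py; python3 -c "
from h import *
save('top','t2.png')"
```

```text
t 3.3 f [-0.1974  0.0223] z 0.0647 ey err -0.00074723037684718 F [-0.5 -0.   0.2] w 0.649 tz [-0.002 -0.    -1.   ]
```

View pics/t2.png

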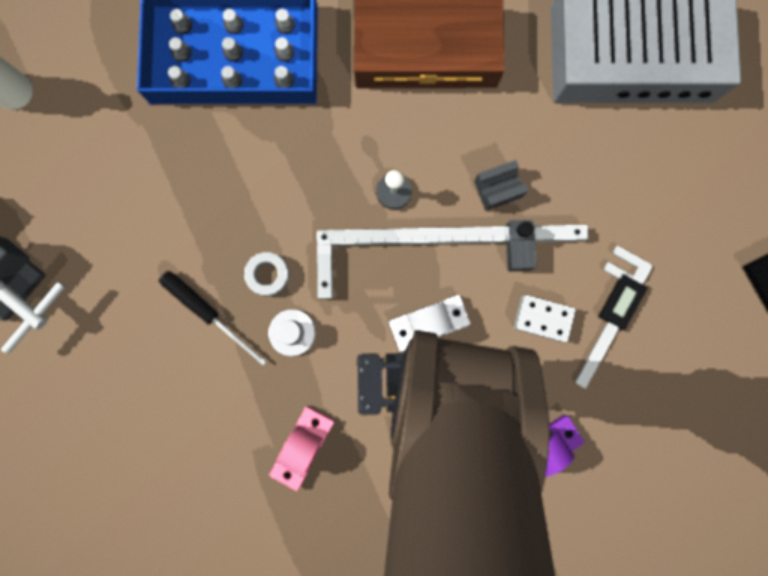

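The arm is behind the housing, at about (400,370) in the picture, and nothing has been disturbed. I'll descend and push.

>>> move_arm(motion=[{"tx": 0,"ty": 0,"tz": 0.03,"twist": 0},{"tx": 0,"ty": 0,"tz": 0.02,"twist": 0},{"tx": 0,"ty": 0,"tz": 0.006,"twist": 0},{"tx": -0.01,"ty": 0,"tz": 0,"twist": 0},{"tx": -0.01,"ty": 0,"tz": 0,"twist": 0},{"tx": -0.01,"ty": 0,"tz": 0,"twist": 0},{"tx": -0.008,"ty": 0,"tz": 0,"twist": 0},{"tx": -0.008,"ty": 0,"tz": 0,"twist": 0},{"tx": -0.008,"ty": 0,"tz": 0,"twist": 0},{"tx": -0.008,"ty": 0,"tz": 0,"twist": 0},{"tx": -0.008,"ty": 0,"tz": 0,"twist": 0},{"tx": -0.008,"ty": 0,"tz": 0,"twist": 0}])

```text
clock: 4.55
position: [0.5222, -0.0161, 0.0107]
ee_rot: [0.033, -3.141, 0.0]
force: [-3.8, 0.9, 2.6]
width: 0.649
gripper_force: 2.1
```

```bash
python3 st.py; python3 -c "
from h import *
save('top','t3.png')"
```

```text
t 4.55 f [-0.1183  0.022 ] z 0.0107 ey err -0.0012702904912753332 F [-3.8  0.9  2.6] w 0.649 tz [-0.001 -0.    -1.   ]
```

View pics/t3.png

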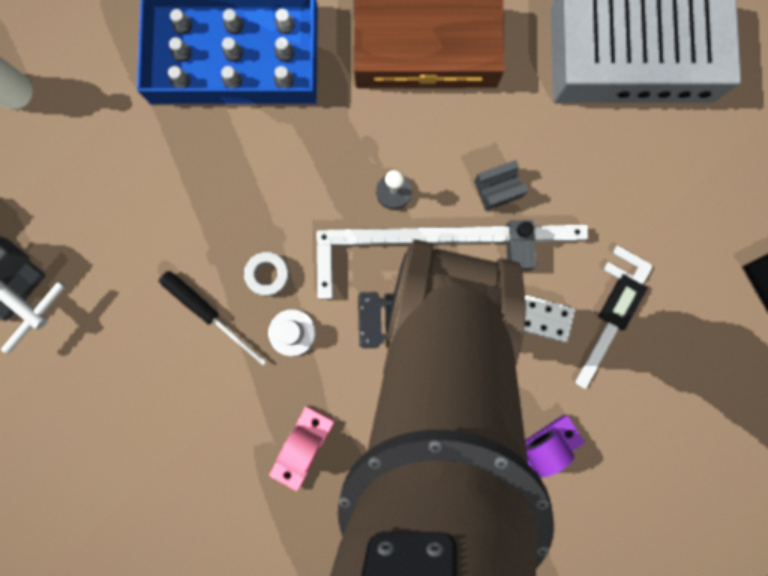

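The housing is hidden under the arm, with 3.8 N of contact, and the bystanders are unmoved. I'll continue to just short of the rail.

>>> move_arm(motion=[{"tx": -0.008,"ty": 0,"tz": 0,"twist": 0},{"tx": -0.008,"ty": 0,"tz": 0,"twist": 0},{"tx": -0.008,"ty": 0,"tz": 0,"twist": 0},{"tx": -0.008,"ty": 0,"tz": 0,"twist": 0},{"tx": -0.008,"ty": 0,"tz": 0,"twist": 0},{"tx": -0.006,"ty": 0,"tz": 0,"twist": 0},{"tx": -0.004,"ty": 0,"tz": 0,"twist": 0},{"tx": -0.003,"ty": 0,"tz": 0,"twist": 0},{"tx": 0,"ty": 0,"tz": 0,"twist": 0}])

```text
clock: 5.5
position: [0.5757, -0.0147, 0.0108]
ee_rot: [-0.034, 3.141, -0.0]
force: [-0.6, 1.0, 0.1]
width: 0.65
gripper_force: 0.2
```

```bash
python3 st.py
```

```text
t 5.5 f [-0.0648  0.0223] z 0.0108 ey err -0.0007134076343668534 F [-0.6  1.   0.1] w 0.65 tz [ 0.001 -0.    -1.   ]
```

>>> move_arm(motion=[{"tx": -0.002,"ty": 0,"tz": 0,"twist": 0},{"tx": -0.002,"ty": 0,"tz": 0,"twist": 0},{"tx": -0.002,"ty": 0,"tz": 0,"twist": 0},{"tx": -0.001,"ty": 0,"tz": 0,"twist": 0},{"tx": 0,"ty": 0,"tz": 0,"twist": 0}])

```text
clock: 6.0
position: [0.5823, -0.0146, 0.0108]
ee_rot: [-0.034, 3.141, -0.0]
force: [-2.1, 0.2, 1.3]
width: 0.65
gripper_force: 1.4
```

```bash
python3 st.py
```

```text
t 6.0 f [-0.0582  0.0222] z 0.0108 ey err -0.0008012200487916427 F [-2.1  0.2  1.3] w 0.65 tz [ 0. -0. -1.]
```

>>> move_arm(motion=[{"tx": -0.001,"ty": 0,"tz": 0,"twist": 0},{"tx": -0.001,"ty": 0,"tz": 0,"twist": 0},{"tx": -0.001,"ty": 0,"tz": 0,"twist": 0},{"tx": 0,"ty": 0,"tz": 0,"twist": 0}])

```text
clock: 6.4
position: [0.5836, -0.0146, 0.0105]
ee_rot: [0.034, -3.139, -0.0]
force: [-9.0, 1.2, 6.2]
width: 0.652
gripper_force: 4.1
```

```bash
python3 st.py
```

```text
t 6.4 f [-0.0569  0.0222] z 0.0105 ey err -0.0010000990224803344 F [-9.   1.2  6.2] w 0.652 tz [-0.003  0.    -1.   ]
```

>>> move_arm(motion=[{"tx": -0.001,"ty": 0,"tz": 0,"twist": 0},{"tx": -0.001,"ty": 0,"tz": 0,"twist": 0},{"tx": 0,"ty": 0,"tz": 0,"twist": 0}])

```text
clock: 6.7
position: [0.5836, -0.0145, 0.0102]
ee_rot: [0.034, -3.135, -0.001]
force: [-13.8, 0.2, 9.5]
width: 0.651
gripper_force: 6.8
```

```bash
python3 st.py;python3 -c "
from cell import arm;print(arm.observe()['ft_torque'])"
```

```text
t 6.7 f [-0.0569  0.0223] z 0.0102 ey err -0.001081491677753666 F [-13.8   0.2   9.5] w 0.651 tz [-0.006  0.    -1.   ]
[-0.07426776  2.96155413 -0.05064575]
```

>>> move_arm(motion=[{"tx": 0.01,"ty": 0,"tz": 0,"twist": 0},{"tx": 0.03,"ty": 0,"tz": 0,"twist": 0},{"tx": 0,"ty": 0,"tz": -0.04,"twist": 0},{"tx": 0,"ty": 0,"tz": -0.04,"twist": 0},{"tx": 0,"ty": 0,"tz": -0.04,"twist": 0},{"tx": -0.01,"ty": -0.04,"tz": 0,"twist": 0},{"tx": -0.01,"ty": -0.04,"tz": 0,"twist": 0},{"tx": -0.02,"ty": -0.04,"tz": 0,"twist": 0},{"tx": -0.02,"ty": -0.04,"tz": 0,"twist": 0},{"tx": -0.01,"ty": -0.04,"tz": 0,"twist": 0},{"tx": 0,"ty": 0,"tz": 0,"twist": 0}])

```text
clock: 7.8
position: [0.6222, -0.222, 0.1313]
ee_rot: [-0.023, 3.138, -0.009]
force: [-0.4, 0.4, -0.2]
width: 0.648
gripper_force: 0.0
```

>>> move_arm(motion=[{"tx": 0,"ty": 0,"tz": 0,"twist": 0},{"tx": 0,"ty": 0,"tz": 0,"twist": 0},{"tx": 0,"ty": 0,"tz": 0,"twist": 0}], gripper=1)

```text
clock: 8.1
position: [0.6217, -0.2119, 0.1308]
ee_rot: [-0.038, 3.141, 0.001]
force: [-0.0, 1.2, -0.5]
width: 0.439
gripper_force: 0.0
```

```bash
python3 st.py
python3 - <<'E'
from h import *
im=save('top','t4.png')
E
```

```text
t 8.1 f [-0.0232 -0.1759] z 0.1308 ey err 0.001384041084903375 F [-0.   1.2 -0.5] w 0.439 tz [ 0.     0.001 -1.   ]
```

View pics/t4.png

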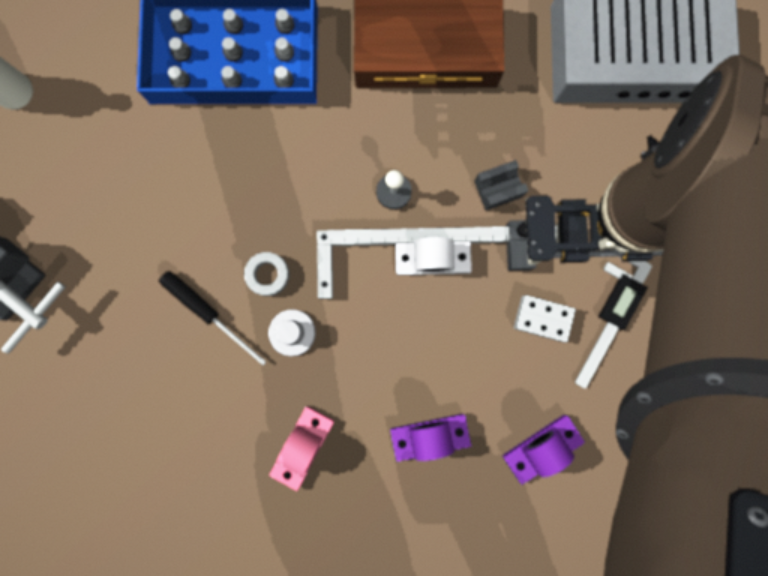

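The housing is now flat on the rail at (433,256), and the hand is behind the carriage at (521,245). I'll descend with the fingers shut and push the stop.

>>> move_arm(motion=[{"tx": 0,"ty": 0,"tz": 0,"twist": 0},{"tx": 0,"ty": 0,"tz": 0,"twist": 0},{"tx": 0,"ty": 0,"tz": 0.03,"twist": 0},{"tx": 0,"ty": 0,"tz": 0.03,"twist": 0},{"tx": 0,"ty": 0,"tz": 0.03,"twist": 0},{"tx": 0,"ty": 0,"tz": 0.02,"twist": 0},{"tx": 0,"ty": 0,"tz": 0.009,"twist": 0},{"tx": 0,"ty": 0.01,"tz": 0,"twist": 0},{"tx": 0,"ty": 0.005,"tz": 0,"twist": 0},{"tx": 0,"ty": 0.005,"tz": 0,"twist": 0},{"tx": 0,"ty": 0.005,"tz": 0,"twist": 0},{"tx": 0,"ty": 0.005,"tz": 0,"twist": 0}])

```text
clock: 9.35
position: [0.6217, -0.1842, 0.0129]
ee_rot: [-0.034, 3.139, -0.002]
force: [1.9, -2.7, 1.5]
width: 0.004
gripper_force: 1.4
```

```bash
python3 st.py
```

```text
t 9.35 f [-0.0226 -0.1482] z 0.0129 ey err -0.0011145045849879492 F [ 1.9 -2.7  1.5] w 0.004 tz [ 0.002 -0.001 -1.   ]
```

>>> move_arm(motion=[{"tx": 0,"ty": 0.01,"tz": 0,"twist": 0},{"tx": 0,"ty": 0.01,"tz": 0,"twist": 0},{"tx": 0,"ty": 0.01,"tz": 0,"twist": 0},{"tx": 0,"ty": 0.008,"tz": 0,"twist": 0},{"tx": 0,"ty": 0.005,"tz": 0,"twist": 0},{"tx": 0,"ty": 0.005,"tz": 0,"twist": 0},{"tx": 0,"ty": 0.005,"tz": 0,"twist": 0},{"tx": 0,"ty": 0.005,"tz": 0,"twist": 0},{"tx": 0,"ty": 0.005,"tz": 0,"twist": 0},{"tx": 0,"ty": 0.005,"tz": 0,"twist": 0},{"tx": 0,"ty": 0.006,"tz": 0,"twist": 0},{"tx": 0,"ty": 0.006,"tz": 0,"twist": 0}])

```text
clock: 10.55
position: [0.619, -0.1049, 0.0117]
ee_rot: [-0.032, 3.141, -0.002]
force: [1.8, -5.7, -0.1]
width: 0.007
gripper_force: 2.7
```

```bash
python3 st.py
python3 - <<'E'
from h import *
im=save('top','t5.png')
E
```

```text
t 10.55 f [-0.0235 -0.0689] z 0.0117 ey err -0.0021224319315465597 F [ 1.8 -5.7 -0.1] w 0.007 tz [ 0.    -0.001 -1.   ]
```

View pics/t5.png

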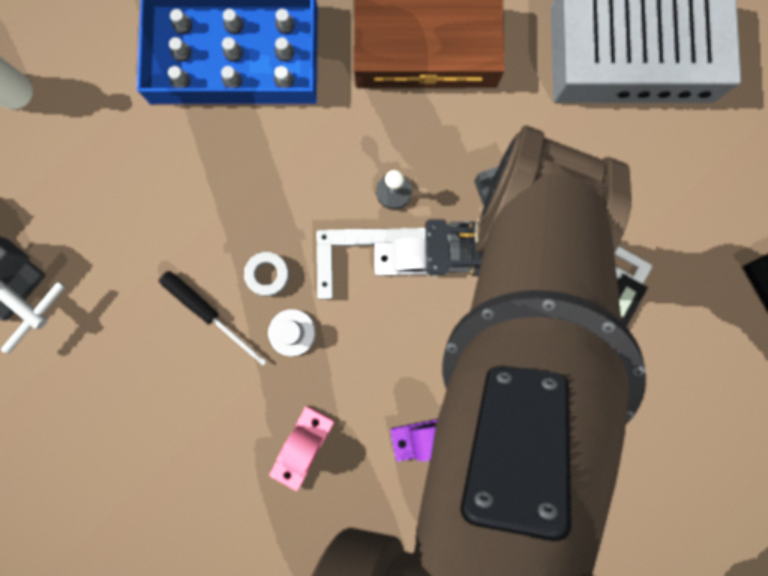

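The housing's visible left end, near (376,258), is sliding with the stop and still flat on the rail. I'll continue.

>>> move_arm(motion=[{"tx": 0,"ty": 0.006,"tz": 0,"twist": 0},{"tx": 0,"ty": 0.006,"tz": 0,"twist": 0},{"tx": 0,"ty": 0.006,"tz": 0,"twist": 0},{"tx": 0,"ty": 0.006,"tz": 0,"twist": 0},{"tx": 0,"ty": 0.006,"tz": 0,"twist": 0},{"tx": 0,"ty": 0.006,"tz": 0,"twist": 0},{"tx": 0,"ty": 0.006,"tz": 0,"twist": 0},{"tx": 0,"ty": 0.006,"tz": 0,"twist": 0},{"tx": 0,"ty": 0.005,"tz": 0,"twist": 0},{"tx": 0,"ty": 0.004,"tz": 0,"twist": 0},{"tx": 0,"ty": 0.002,"tz": 0,"twist": 0}])

```text
clock: 11.7
position: [0.6178, -0.0456, 0.0117]
ee_rot: [-0.033, 3.141, -0.002]
force: [2.4, -5.4, -0.3]
width: 0.004
gripper_force: 2.8
```

```bash
python3 st.py
```

```text
t 11.7 f [-0.0234 -0.0096] z 0.0117 ey err -0.0015260797047010714 F [ 2.4 -5.4 -0.3] w 0.004 tz [ 0.    -0.001 -1.   ]
```

>>> move_arm(motion=[{"tx": 0,"ty": 0.002,"tz": 0,"twist": 0},{"tx": 0,"ty": 0.002,"tz": 0,"twist": 0},{"tx": 0,"ty": 0.002,"tz": 0,"twist": 0},{"tx": 0,"ty": 0.002,"tz": 0,"twist": 0},{"tx": 0,"ty": 0,"tz": 0,"twist": 0}])

```text
clock: 12.2
position: [0.6177, -0.0396, 0.0117]
ee_rot: [-0.031, 3.141, -0.005]
force: [3.6, -9.6, -1.1]
width: 0.006
gripper_force: 4.5
```

```bash
python3 st.py
```

```text
t 12.2 f [-0.0234 -0.0036] z 0.0117 ey err -0.0029750979990368354 F [ 3.6 -9.6 -1.1] w 0.006 tz [ 0.001 -0.003 -1.   ]
```

>>> move_arm(motion=[{"tx": 0,"ty": 0.001,"tz": 0,"twist": 0},{"tx": 0,"ty": 0.001,"tz": 0,"twist": 0},{"tx": 0,"ty": 0,"tz": 0,"twist": 0}])

```text
clock: 12.5
position: [0.6177, -0.0396, 0.0118]
ee_rot: [-0.028, 3.14, -0.008]
force: [2.3, -13.8, -0.9]
width: 0.004
gripper_force: 6.7
```

```bash
python3 st.py
```

```text
t 12.5 f [-0.0234 -0.0035] z 0.0118 ey err -0.0044475274994901955 F [  2.3 -13.8  -0.9] w 0.004 tz [ 0.001 -0.005 -1.   ]
```

It has stalled against the end stop. I'll back off, rise and clear the view.

>>> move_arm(motion=[{"tx": 0,"ty": -0.01,"tz": 0,"twist": 0},{"tx": 0,"ty": -0.02,"tz": 0,"twist": 0},{"tx": 0,"ty": -0.02,"tz": 0,"twist": 0},{"tx": 0,"ty": 0,"tz": -0.04,"twist": 0},{"tx": 0,"ty": 0,"tz": -0.04,"twist": 0},{"tx": 0,"ty": 0,"tz": -0.04,"twist": 0},{"tx": 0,"ty": 0,"tz": -0.04,"twist": 0},{"tx": 0.02,"ty": -0.04,"tz": 0,"twist": 0},{"tx": 0.02,"ty": -0.04,"tz": 0,"twist": 0},{"tx": 0.02,"ty": -0.04,"tz": 0,"twist": 0},{"tx": 0.02,"ty": -0.04,"tz": 0,"twist": 0},{"tx": 0,"ty": 0,"tz": 0,"twist": 0}])

```text
clock: 13.7
position: [0.5375, -0.2532, 0.172]
ee_rot: [0.019, -3.139, 0.003]
force: [-0.2, -0.1, 0.7]
width: 0.005
gripper_force: 0.0
```

```bash
python3 st.py
python3 - <<'E'
from h import *
im=save('top','t6.png')
cv2.imwrite("pics/crop6.png",cv2.resize(im[135:245,190:390,::-1],None,fx=4,fy=4,interpolation=cv2.INTER_CUBIC))
s=save('scene','s6.png')
E
```

```text
t 13.7 f [-0.1083 -0.2154] z 0.172 ey err -0.010178993904871076 F [-0.2 -0.1  0.7] w 0.005 tz [-0.002 -0.002 -1.   ]
```

View pics/crop6.png

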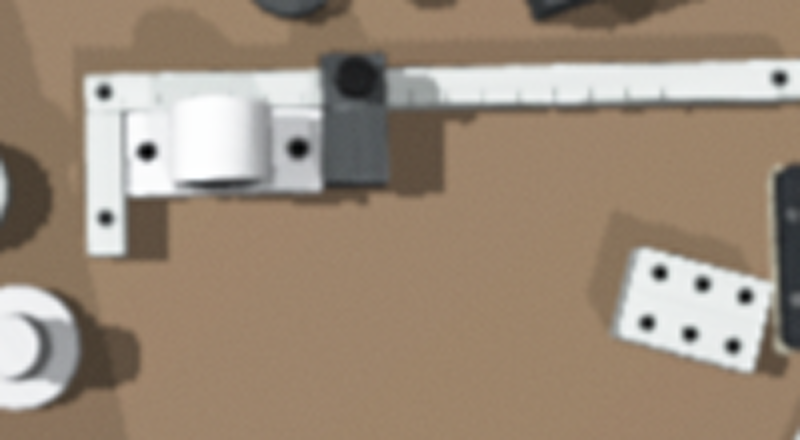

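View pics/s6.png

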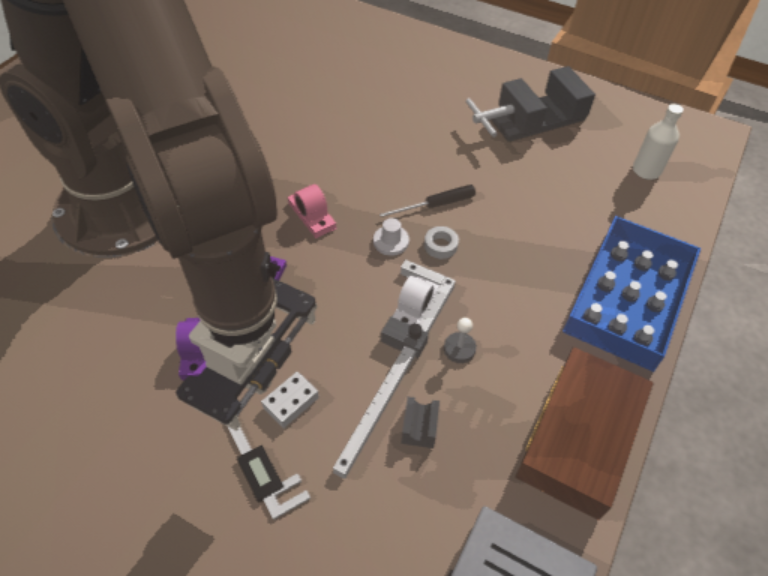

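The crop shows the housing in the corner, with holes at (147,151) and (298,148) and the stop against its right end. I'll check the numbers, including that it is flat.

Run:
```python
from h import *
C=lambda u,v,z:at("top",(190+(u+.5)/4-.5,135+(v+.5)/4-.5),z)
im=arm.get_image("top")
big=cv2.resize(im[135:245,190:390],None,fx=4,fy=4,interpolation=cv2.INTER_CUBIC).min(axis=2).astype(float)
H=[]
for u,v in((147,151),(298,148)):
    w=np.clip(110-big[v-14:v+15,u-14:u+15],0,None);Y,X=np.mgrid[v-14:v+15,u-14:u+15]
    c=((w*X).sum()/w.sum(),(w*Y).sum()/w.sum());H.append(C(*c,.018));print(np.round(c,2),fx(H[-1]).round(4))
d=H[0]-H[1];print("mid",fx((H[0]+H[1])/2).round(4),"yaw rel",np.arctan2(-d[0],d[1])-YF)
```

```text
[146.76 151.32] [-0.0225  0.1473]
[298.06 148.1 ] [-0.0225  0.0632]
mid [-0.0225  0.1052] yaw rel 0.00018737912909277607
```

The housing measures at (-22.5, 105.2) mm in the fixture frame with a yaw of about 0, so it is seated.

```bash
python3 -c "
from cell import arm
print(arm.sign_off())"
```

```text
the job is handed in; nothing more can be done
None
```

The housing lies flat against the long rail, trapped between the sliding stop and the fixed end stop. The hand is clear, nothing else looked moved in the last pictures, and the job is handed in at about 14 s.

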